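# Seat a spinner rotor over its drive key

### The job

Two tube spinners stand on the microscopy bench; on one of them the rotor was put on at the wrong angle and stands proud, perched on top of the drive key. Turn that rotor on its shaft until its keyway drops over the key and it sits fully home like its neighbour, then let go. Leave the rotor of the other spinner where it is.

Things in the scene. Friction and masses are not known exactly. Their poses are not given: they have to be found in the camera images.
- rotor_a_grip (a point): Proud rotor (0.25 kg, loose): centre of its grip block, 38 mm above its underside, on the bore axis; x along block and keyway, z up. Block 50 x 26 mm, 36 high; below it a 90 mm disc (top 20 mm above underside) and slotted hub. Perched on the key 12 mm too high, about level, 35-90 deg off, either way; either half-turn fits. Within 10 deg it falls home if let go, or can be lowered.
- seat_a (a point): Seat centre, on the shaft axis of the proud rotor's spinner, 70 mm above the bench; x along the key, z up. Fixed white box 150 (along key) x 130 mm, 64 high, panel on -x side. Key 40 x 6 mm, 12 high; 12 mm shaft, top 70 mm above seat, dark line on it along the key; two black ribs on the box are in line with the key. Home: grip block centre 38 mm above this point (perched: 50).
- rotor_b_grip (a point): The same point on the other, identical rotor, which is already fully home on the other spinner: its shaft stands 14 mm out of the block (2 mm on the proud one). Not to be moved. A third such rotor, a spare, stands on the bench itself.
- seat_b (a point): The same point on the other, identical spinner, that of the seated rotor. Which of the two spinners stands on the left varies.
Not all that is in view belongs to the job. What is shaped like the part that bears seat_b but green, orange or red is not meant.

How it is judged:
By the outcome, as a careful person would: the job done as asked, in the order asked, and still so for the second after the job is handed in, with the robot touching nothing.
It also fails if it takes over 32 s, if anything falls off the work surface, if the arm or the gripper's body presses on something with over 40 N, if the wrist force passes 120 N, or if a joint passes its speed limit or range.

### The arm

A 6-joint arm with a two-finger parallel gripper is mounted at the origin on the work surface. World frame = base frame: x ahead of the robot, y to its left, z up, the work surface at z = 0. Lengths are in mm, angles in rad, forces in N, time in s.
With the tool pointing down it reaches from about 275 to 1000 mm from the base axis. Payload 8.4 kg.
Tool frame: the origin (TCP) lies between the finger pads; the fingertips stand 22 mm ahead of it and the grasp point (between the pads) lies 3 mm ahead of it; z points along the fingers, y is the line along which they close (so a half turn about z gives the same grasp; the last joint's range is limited). The gripper opens to 85 mm and grips with 20 to 120 N. Pads are 22 mm wide; open, the fingers measure 114 mm over their backs; the gripper's body (76 mm by 85 mm) begins 54 mm behind the grasp point. The pads swing forward as they close: fully open they stand 13 mm farther back than shut.
Start: joints at [-1.302, 0.353, 1.633, -0, 1.155, -0.002], TCP at [167.187, -602.226, 226.781] pointing down, gripper open.
Joint ranges: [-2.63, 2.63], [-0.92, 2.1], [0.06, 2.66], [-1.3, 4.44], [0, 2.69], [-3.02, 3.02]. Speed limits (rad/s): [2.22, 2.22, 2.79, 3.14, 3.14, 3.14].

### API

Orientations are given as [roll, pitch, yaw] about the fixed x, y, z axes, in that order (R = Rz(yaw) Ry(pitch) Rx(roll)).
In Python, from rig import r, grab_frame gives the robot as it stands.
- The arm moves only by the shell command python3 -m inch 'ROWS' [FORCE]. ROWS is JSON, a list of rows, each a list of 7 numbers: the turn, a rotation vector about the tool's x, y, z as a fraction of full scale, then the shift along the tool's x, y, z as a fraction of full scale, then the closure, from 0 (fully open) to 1 (shut). In form: [[rx, ry, rz, dx, dy, dz, fingers], ...]. A call has 1 to 8 rows; each row shifts and turns the commanded pose from where the row before left it, along the tool's axes as they then stand; what a row does not reach is not made up. Full scale, the value 1, is 2.5 cm for a shift and pi rad for a turn. A row lasts 1/12 s, in which the tool goes at most 41.7 mm and 7.16 degrees, less where a joint would pass 70% of its speed; a pose out of reach is approached as far as the arm can. A call with a number of a shift or a turn outside -1 to 1 is refused whole. A call with a gripper value outside its range is refused whole. The fingers move at their own pace and stop on an object; FORCE is the grip in N (left out, the last holds). Time passes only in rows, so rows that do not move let the fingers close. It gives the time, the measured TCP pose, the force, the opening and the grip force at its end, in the units of the state.
- r.sense(): the state, without advancing time (a new reading comes with each control period).
- grab_frame(name): name is "scene" or "top" or "wrist"; returns a dict with "pixels" (384x512x3 uint8, red, green, blue), "z_map" (384x512 float32, mm along the optical axis (not along the pixel's ray), 0 where there is no reading), "vertical_fov" (degrees; the focal length in pixels is half the picture's height over the tangent of half this angle, whatever the lens; pixels are square), "cx", "cy" (the principal point, pixels), "cam_to_world" (4x4, takes a point from camera to world coordinates). Camera axes: x right, y down, z forward; pixel columns grow to the right and rows downward; lengths in mm; the calibration is good to about 2 mm. The wrist camera is an equidistant fisheye: a pixel r from the principal point sees the ray r / f radians off the axis. A picture is of the moment at which its call begins.
- r.sign_off(): hands the job in; it is judged then, once.
The state is a dict: "clock": time; "qpos": joint angles; "qvel": joint speeds; "joint_efforts": joint torques, N m; "eef_pos": TCP position; "tcp_rot": TCP orientation; "contact_force": force on the tool from outside, world axes, zero at the start; "wrist_torque": the same for the moment, N m; "opening": opening from 0.0 (shut) to 1.0 (fully open); "grasp_force": force on a finger pad.
Only numpy, scipy, OpenCV 4.12 (cv2) and the standard library are available. Lean on these libraries where they do the work, as an engineer would, in place of code of your own. Each camera call takes 0.05 s, during which the arm holds its last target. There are 200 camera calls.

## Working session

There is one attempt and no reset: what is moved stays moved. The work goes in short steps, Python scripts to look and compute and a shell command to move; the robot and the scene stay as the last step left them, time stands still between calls to the robot, and variables do not carry over. Pictures are saved under pics/ and viewed, at most 10 in all, crops included, and the job is handed in when it is done.

```bash
mkdir -p pics; ls
python3 - <<'E'
from rig import r, grab_frame
import cv2, numpy as np, pickle
s=r.sense(); print(s)
ims=[]
for n in ("scene","top"):
    f=grab_frame(n); pickle.dump(f,open(f"{n}.pkl","wb"))
    print(n,f["vertical_fov"],f["cx"],f["cy"],np.round(f["cam_to_world"],3).tolist(), (f["z_map"]>0).mean())
    cv2.imwrite(f"pics/{n}0.png",f["pixels"][:,:,::-1])
E
```

```text
pics
{'clock': 0.0, 'qpos': array([-1.30241862e+00,  3.53655041e-01,  1.63413745e+00, -7.71678704e-06,
        1.15521449e+00, -2.38143792e-03]), 'qvel': array([-0.00110332, -0.00104068,  0.00202985, -0.00060899, -0.00057816,
        0.0001638 ]), 'joint_efforts': array([ 1.07389205e-03, -6.05252910e+01, -3.42060721e+01, -1.54683603e-04,
        9.35397518e-03,  4.59419323e-05]), 'eef_pos': array([ 167.04327725, -601.75523652,  226.05597207]), 'tcp_rot': array([-3.14017832e+00,  3.68740394e-06,  2.70762265e-01]), 'contact_force': array([-0.36283056, -0.21430358, -0.1739821 ]), 'wrist_torque': array([-0.05210767,  0.02363271,  0.06097566]), 'grasp_force': 0.0, 'opening': 1.0004823748689622}
scene 50.65156830756761 254.8057277256562 195.59362107348238 [[-0.301, 0.775, -0.555, 1146.455], [0.953, 0.238, -0.185, 414.554], [-0.011, -0.585, -0.811, 1114.721], [0.0, 0.0, 0.0, 1.0]] 0.9960886637369791
top 44.77673139982446 249.39441027456166 191.73192959264017 [[-0.017, -0.985, 0.169, 213.718], [-1.0, 0.018, 0.001, 182.962], [-0.004, -0.169, -0.986, 1435.441], [0.0, 0.0, 0.0, 1.0]] 0.9958597819010416
```

View pics/scene0.png

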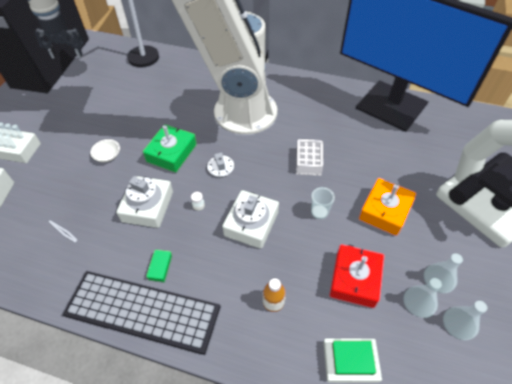

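View pics/top0.png

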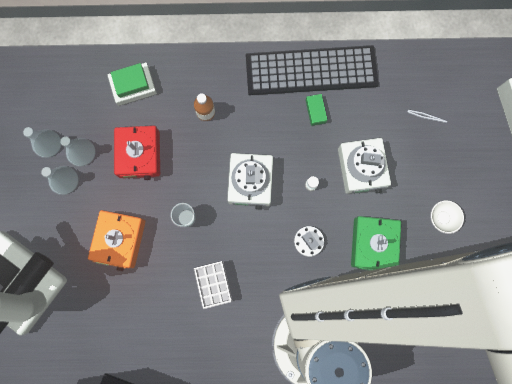

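```bash
cat > h.py <<'E'
import numpy as np, pickle, cv2
def load(n): return pickle.load(open(n+".pkl","rb"))
def foc(f): return f["pixels"].shape[0]/2/np.tan(np.radians(f["vertical_fov"])/2)
def cloud(f):
    h,w=f["z_map"].shape; u,v=np.meshgrid(np.arange(w),np.arange(h)); F=foc(f); z=f["z_map"]
    P=np.stack([(u-f["cx"])/F*z,(v-f["cy"])/F*z,z],-1)
    T=f["cam_to_world"]; return P@T[:3,:3].T+T[:3,3]
def plane(f,uv,zz):
    F=foc(f);T=f["cam_to_world"];d=np.array([(uv[0]-f["cx"])/F,(uv[1]-f["cy"])/F,1])@T[:3,:3].T
    return T[:3,3]+d*(zz-T[2,3])/d[2]
E
python3 - <<'E'
from h import *
rows=[]
for n,cs in (("top",[(250,178),(367,164)]),("scene",[(251,218),(146,200)])):
    f=load(n);C=cloud(f);row=[]
    for (u,v) in cs:
        row.append(cv2.resize(f["pixels"][v-36:v+36,u-36:u+36,::-1],(290,290),interpolation=cv2.INTER_CUBIC))
        p=C[v-36:v+36,u-36:u+36].reshape(-1,3)
        m=(p[:,2]>115)&(p[:,2]<175); q=p[m]
        zs=np.sort(q[:,2]); print(n,u,v,len(q),zs[::max(1,len(zs)//12)].round(0), q.mean(0).round(1))
    rows.append(np.hstack(row))
cv2.imwrite("pics/crop.png",np.vstack(rows))
E
```

```text
top 250 178 160 [116. 121. 123. 124. 125. 126. 126. 127. 127. 128. 129. 132. 141.] [491.1 181.6 126.7]
top 367 164 204 [115. 125. 131. 134. 136. 136. 137. 138. 138. 139. 140. 141.] [ 528.4 -165.6  135.2]
scene 251 218 145 [115. 120. 123. 124. 125. 125. 126. 127. 127. 128. 129. 137. 144.] [498.8 183.5 126.6]
scene 146 200 189 [116. 119. 124. 128. 132. 136. 137. 137. 138. 139. 139. 140. 142.] [ 536.5 -163.   133.6]
```

View pics/crop.png

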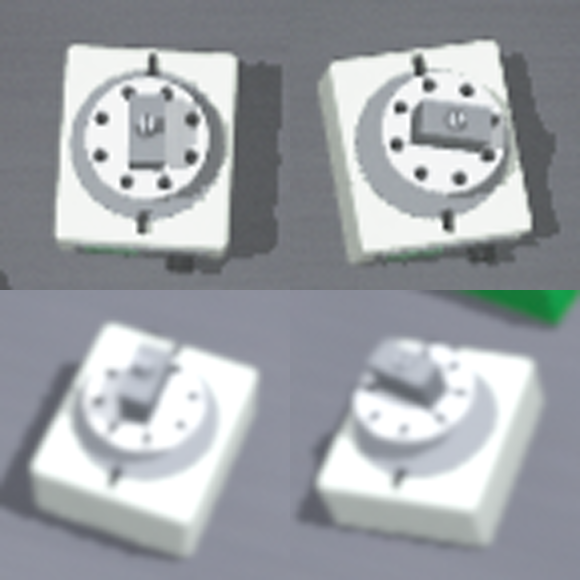

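Run:
```python
from h import *
for n,(u,v) in (("top",(367,164)),("scene",(146,200))):
    f=load(n);C=cloud(f);g=cv2.cvtColor(f["pixels"],cv2.COLOR_RGB2HSV)
    W=np.zeros(g.shape[:2],bool);W[v-34:v+34,u-34:u+34]=1
    m=W&(C[...,2]>131)&(C[...,2]<145)
    k,l,st,ce=cv2.connectedComponentsWithStats(m.astype(np.uint8))
    i=1+st[1:,4].argmax(); p=C[l==i]; 
    P=np.array([plane(f,(x,y),138)[:2] for y,x in np.argwhere(l==i)])
    for Q in (P,):
        (c,s,a)=cv2.minAreaRect(Q.astype(np.float32)); print(n,"block",np.round(c,1),np.round(s,1),round(a,1), "mean",Q.mean(0).round(1))
        w,V=np.linalg.eigh(np.cov(Q.T)); print("  pca ang",np.degrees(np.arctan2(V[1,1],V[0,1])).round(1),np.sqrt(w*12).round(1))
    # ribs: dark pixels at box-top height
    m=W&(g[...,2]<110)&(C[...,2]>55)&(C[...,2]<80)
    k,l,st,ce=cv2.connectedComponentsWithStats(m.astype(np.uint8))
    for i in range(1,k):
        if st[i,4]>=2: print(n,"rib",ce[i].round(1),st[i,4],plane(f,ce[i],65).round(1))
    # box top
    m=W&(C[...,2]>58)&(C[...,2]<72)&(g[...,2]>150)
    if n=="top":
        P=np.array([plane(f,(x,y),64)[:2] for y,x in np.argwhere(m)],np.float32); print("box",cv2.minAreaRect(P))
```

```text
top block [ 529.4 -166.7] [51.5 27.7] 81.1 mean [ 529.7 -166.7]
  pca ang 81.1 [28.  52.8]
top rib [362.4 144. ] 8 [ 589.4 -160.8   65. ]
top rib [369.5 182. ] 10 [ 471.8 -175.3   65. ]
box ((527.6193237304688, -165.92474365234375), (151.1841278076172, 129.33670043945312), 6.919057369232178)
scene block [ 534.7 -164.6] [55.7 30.1] 81.3 mean [ 534.6 -165.1]
  pca ang 80.1 [30.1 54.9]
```

The top view shows two white spinners at (250,178) and (367,164). The one at (367,164) is proud: its block top is at z≈138, against 126 for the other. Its block lies at about 81°, and the ribs at (362,144) and (370,182) put the key at 7°, so it needs about -74° of yaw. The rotor axis is near (530,-167).

```bash
python3 -m inch '[[0,0,0,1,-0.69,0,0],[0,0,0,1,-0.69,0,0],[0,0,0,1,-0.69,0,0],[0,0,0,1,-0.69,0,0],[0,0,0,1,-0.69,0,0],[0,0,0,1,-0.69,0,0],[0,0,0,1,-0.69,0,0],[0,0,0,1,-0.69,0,0]]' 30
python3 -m inch '[[0,0,0,1,-0.69,0,0],[0,0,0,1,-0.69,0,0],[0,0,0,1,-0.69,0,0],[0,0,0,1,-0.69,0,0],[0,0,0,1,-0.69,0,0],[0,0,0,1,-0.69,0,0],[0,0,0,1,-0.69,0,0],[0,0,0,1,-0.69,0,0]]'
```

```text
clock: 0.77
eef_pos: [323.6, -414.3, 226.6]
tcp_rot: [-3.141, 0.0, 0.271]
contact_force: [-0.2, -0.5, 0.3]
opening: 1.002
grasp_force: 0.0
clock: 1.43
eef_pos: [479.4, -227.8, 226.6]
tcp_rot: [-3.141, 0.0, 0.271]
contact_force: [-0.2, 0.5, -0.2]
opening: 0.997
grasp_force: 0.0
```

```bash
python3 -m inch '[[0,0,0,0.86,-0.6,0,0],[0,0,0,0.86,-0.6,0,0],[0,0,0,0.86,-0.6,0,0],[0,0,-0.0364,0,0,0,0],[0,0,-0.0364,0,0,0,0],[0,0,-0.0364,0,0,0,0],[0,0,-0.0364,0,0,0,0],[0,0,-0.0364,0,0,0,0]]'
python3 -m inch '[[0,0,-0.0364,0,0,0,0],[0,0,-0.0364,0,0,0,0],[0,0,-0.0364,0,0,0,0],[0,0,-0.0364,0,0,0,0],[0,0,-0.0364,0,0,0,0],[0,0,0,0,0,0,0],[0,0,0,0,0,0,0]]'
python3 - <<'E'
from rig import r, grab_frame
from h import *
f=grab_frame("wrist"); pickle.dump(f,open("wrist.pkl","wb")); s=r.sense()
print(s["eef_pos"],np.degrees(s["tcp_rot"]),s["qpos"].round(3),s["contact_force"])
print(f["vertical_fov"],f["cx"],f["cy"],f["cam_to_world"].round(3).tolist())
cv2.imwrite("pics/wrist1.png",f["pixels"][:,:,::-1])
E
```

```text
clock: 2.1
eef_pos: [528.7, -168.4, 226.4]
tcp_rot: [-3.141, 0.0, 0.848]
contact_force: [-0.6, -0.7, -0.1]
opening: 0.995
grasp_force: 0.0
clock: 2.68
eef_pos: [528.7, -168.6, 226.5]
tcp_rot: [-3.141, -0.0, 1.411]
contact_force: [0.4, -0.2, 0.1]
opening: 1.0
grasp_force: 0.0
[ 528.74153953 -168.61126903  226.59676732] [-1.79976016e+02 -5.06669985e-03  8.08044041e+01] [-0.311  0.245  1.784  0.     1.112 -0.151] [-0.17841056  0.08959264 -0.62890288]
65.70646984690485 257.3046490894427 193.26644868807873 [[0.987, -0.154, -0.043, 540.07], [-0.16, -0.951, -0.265, -102.507], [-0.001, 0.268, -0.963, 373.394], [0.0, 0.0, 0.0, 1.0]]
```

View pics/wrist1.png

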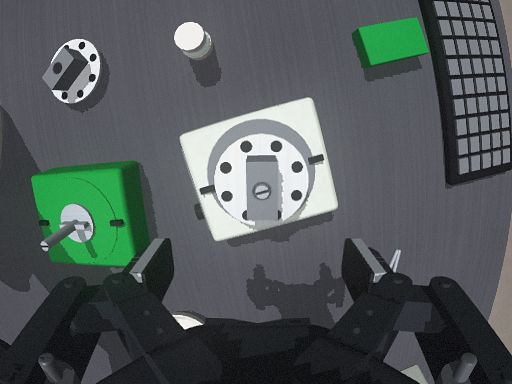

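The wrist view shows the block centred between the fingers at about (263,190), with the shaft tip on it. The ribs are at (206,190) and (317,160). Next I'll refine the block and key angles from this view.

```bash
cat >> h.py <<'E'
def wplane(f,uv,zz):
    F=foc(f);T=f["cam_to_world"];x,y=uv[0]-f["cx"],uv[1]-f["cy"];r_=np.hypot(x,y)+1e-9;t=r_/F
    d=np.array([np.sin(t)*x/r_,np.sin(t)*y/r_,np.cos(t)])@T[:3,:3].T
    return T[:3,3]+d*(zz-T[2,3])/d[2]
def wcloud(f):
    F=foc(f);T=f["cam_to_world"];h,w=f["z_map"].shape;u,v=np.meshgrid(np.arange(w)-f["cx"],np.arange(h)-f["cy"])
    r_=np.hypot(u,v)+1e-9;k=np.tan(r_/F)/r_;z=f["z_map"]
    return np.stack([u*k*z,v*k*z,z],-1)@T[:3,:3].T+T[:3,3]
E
cat > w.py <<'E'
from h import *
import sys
f=load("wrist");C=wcloud(f);v=cv2.cvtColor(f["pixels"],cv2.COLOR_RGB2HSV)[...,2]
zt=float(sys.argv[1]); near=np.hypot(C[...,0]-529,C[...,1]+167)<90
m=near&(abs(C[...,2]-zt)<4)
k,l,st,ce=cv2.connectedComponentsWithStats(m.astype(np.uint8));i=1+st[1:,4].argmax()
print("block z",np.median(C[l==i][:,2]))
Q=np.array([wplane(f,(x,y),zt)[:2] for y,x in np.argwhere(l==i)],np.float32)
print(cv2.minAreaRect(Q)); w,V=np.linalg.eigh(np.cov(Q.T)); print("pca",np.degrees(np.arctan2(V[1,1],V[0,1])))
m=near&(v<70)&(C[...,2]>55)&(C[...,2]<75)
k,l,st,ce=cv2.connectedComponentsWithStats(m.astype(np.uint8))
for i in range(1,k):
    if st[i,4]>15: print("rib",ce[i].round(1),st[i,4],wplane(f,ce[i],66).round(1))
E
python3 w.py 138
```

```text
block z 137.81147931925264
((533.182373046875, -166.04115295410156), (50.62343215942383, 25.453014373779297), 81.80005645751953)
pca 81.61631767362911
rib [319.3 157.5] 29 [ 597.3 -158.7   66. ]
rib [204.8 188. ] 20 [ 471.3 -172.1   66. ]
```

```bash
python3 -m inch '[[0,0,-0.003,0.124,0.114,0.5,0],[0,0,0,0,0,0.9,0],[0,0,0,0,0,0.9,0],[0,0,0,0,0,0.9,0],[0,0,0,0,0,0.5,0],[0,0,0,0,0,0.24,0],[0,0,0,0,0,0,0],[0,0,0,0,0,0,0.4]]' 25
python3 -m inch '[[0,0,0,0,0,0,0.5],[0,0,0,0,0,0,0.6],[0,0,0,0,0,0,0.65]]' 25
```

```text
clock: 3.4
eef_pos: [532.4, -166.0, 128.2]
tcp_rot: [-3.141, -0.0, 1.423]
contact_force: [0.0, -0.3, 1.3]
opening: 0.885
grasp_force: 0.0
clock: 3.65
eef_pos: [532.8, -166.2, 129.2]
tcp_rot: [3.14, 0.0, 1.424]
contact_force: [-0.0, 0.2, -0.6]
opening: 0.452
grasp_force: 0.0
```

```bash
python3 -m inch '[[0,0,0,0,0,0,0.7],[0,0,0,0,0,0,0.72]]' 20; python3 -m inch '[[0,0,0,0,0,0,0.8],[0,0,0,0,0,0,0.8]]' 20
```

```text
clock: 3.82
eef_pos: [532.7, -166.2, 129.0]
tcp_rot: [3.14, 0.0, 1.424]
contact_force: [-0.6, 0.7, 4.5]
opening: 0.293
grasp_force: 20.0
clock: 3.98
eef_pos: [532.7, -166.2, 129.0]
tcp_rot: [3.14, 0.0, 1.424]
contact_force: [-0.1, 0.4, 6.7]
opening: 0.293
grasp_force: 20.2
```

```bash
python3 -m inch '[[0,0,0,0,0,-0.06,0.8],[0,0,0.02,0,0,0,0.8],[0,0,0.03,0,0,0,0.8],[0,0,0.03,0,0,0,0.8],[0,0,0.02,0,0,0,0.8],[0,0,0,0,0,0,0.8]]' 35
```

```text
clock: 4.48
eef_pos: [531.6, -165.9, 129.3]
tcp_rot: [-3.14, 0.0, 1.107]
contact_force: [0.1, -0.1, -2.4]
opening: 0.289
grasp_force: 34.5
```

```bash
python3 -m inch '[[0,0,0.035,0,0,0,0.8],[0,0,0.035,0,0,0,0.8],[0,0,0.035,0,0,0,0.8],[0,0,0.035,0,0,0,0.8],[0,0,0.035,0,0,0,0.8],[0,0,0.035,0,0,0,0.8],[0,0,0.035,0,0,0,0.8],[0,0,0.035,0,0,0,0.8]]' 35; python3 -m inch '[[0,0,0.033,0,0,0,0.8],[0,0,0,0,0,0,0.8],[0,0,0,0,0,0,0.8]]'
python3 - <<'E'
from rig import r, grab_frame
from h import *
f=grab_frame("wrist"); pickle.dump(f,open("wrist.pkl","wb")); s=r.sense()
print(s["eef_pos"],np.degrees(s["tcp_rot"]),s["contact_force"],s["wrist_torque"])
cv2.imwrite("pics/wrist2.png",f["pixels"][:,:,::-1])
E
python3 w.py 139
```

```text
clock: 5.15
eef_pos: [531.8, -166.0, 129.4]
tcp_rot: [-3.141, 0.001, 0.227]
contact_force: [-0.2, 0.0, -2.7]
opening: 0.282
grasp_force: 34.5
clock: 5.4
eef_pos: [531.9, -166.0, 129.5]
tcp_rot: [-3.141, 0.001, 0.131]
contact_force: [0.6, -0.0, -2.3]
opening: 0.293
grasp_force: 34.5
[ 531.9715052  -165.96575122  129.55880461] [-1.79986813e+02  2.64224956e-02  7.51428768e+00] [ 1.12958606 -0.66706615 -3.55215482] [-0.03529536 -0.01629704  0.00012805]
block z 138.13653424356644
((534.0349731445312, -166.5656280517578), (50.28532791137695, 38.272342681884766), 7.4998626708984375)
pca -172.8945553427479
rib [256.8 115.9] 40 [ 597.3 -158.    66. ]
```

View pics/wrist2.png

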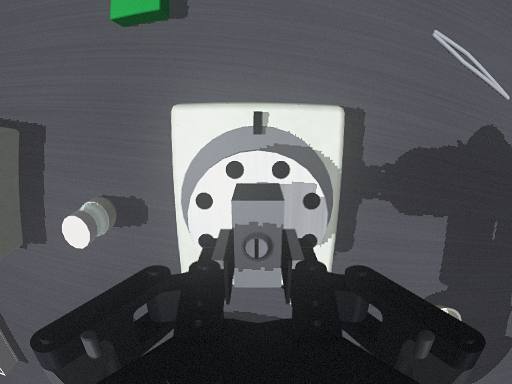

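The block now sits between the fingers with the rib at (257,120), the shaft at (258,246) and the shaft's line all in one column, so it is aligned with the key. I'll lower it gently.

```bash
python3 -m inch '[[0,0,0,0,0,0.06,0.8],[0,0,0,0,0,0.06,0.8],[0,0,0,0,0,0.06,0.8],[0,0,0,0,0,0,0.8]]'; python3 -m inch '[[0,0,0,0,0,0.08,0.8],[0,0,0,0,0,0.08,0.8],[0,0,0,0,0,0,0.8]]'
```

```text
clock: 5.78
eef_pos: [531.9, -166.0, 124.9]
tcp_rot: [-3.141, 0.001, 0.127]
contact_force: [-0.0, 0.4, -2.4]
opening: 0.286
grasp_force: 34.5
clock: 6.03
eef_pos: [532.0, -166.0, 120.8]
tcp_rot: [-3.141, 0.001, 0.127]
contact_force: [-0.1, -0.4, -2.9]
opening: 0.289
grasp_force: 34.5
```

```bash
python3 -m inch '[[0,0,0,0,0,0.06,0.8],[0,0,0,0,0,0.04,0.8],[0,0,0,0,0,0,0.8]]'; python3 -m inch '[[0,0,0,0,0,0.04,0.8],[0,0,0,0,0,0,0.8]]'
```

```text
clock: 6.28
eef_pos: [532.1, -166.0, 118.5]
tcp_rot: [-3.141, 0.0, 0.126]
contact_force: [0.0, -0.3, -2.9]
opening: 0.288
grasp_force: 34.5
clock: 6.45
eef_pos: [532.2, -166.0, 117.7]
tcp_rot: [-3.142, 0.0, 0.126]
contact_force: [-0.1, 0.1, -2.1]
opening: 0.289
grasp_force: 34.5
```

```bash
python3 -m inch '[[0,0,0,0,0,0.03,0.8],[0,0,0,0,0,0,0.8]]'; python3 -m inch '[[0,0,0,0,0,0,0.7],[0,0,0,0,0,0,0.6],[0,0,0,0,0,0,0.3],[0,0,0,0,0,0,0],[0,0,0,0,0,0,0],[0,0,0,0,0,0,0]]'
```

```text
clock: 6.62
eef_pos: [532.3, -166.1, 117.2]
tcp_rot: [3.141, -0.0, 0.126]
contact_force: [0.8, 0.2, -0.8]
opening: 0.286
grasp_force: 34.7
clock: 7.12
eef_pos: [532.3, -166.1, 117.1]
tcp_rot: [3.142, -0.0, 0.126]
contact_force: [-0.8, -0.3, 0.1]
opening: 0.943
grasp_force: 0.0
```

```bash
python3 -m inch '[[0,0,0,0,0,-0.3,0],[0,0,0,0,0,-0.8,0],[0,0,0,0,0,-0.9,0],[0,0,0,0,0,-0.9,0],[0,0,0,0,0,-0.9,0],[0,0,0,0,0,-0.5,0],[0,0,0,0,0,0,0],[0,0,0,0,0,0,0]]'
python3 - <<'E'
from rig import r, grab_frame
from h import *
f=grab_frame("wrist"); pickle.dump(f,open("wrist.pkl","wb")); s=r.sense()
print(s["eef_pos"],s["contact_force"])
a=cv2.resize(f["pixels"][60:330,100:420,::-1],None,fx=1.2,fy=1.2)
f=grab_frame("scene"); b=cv2.resize(f["pixels"][150:280,90:300,::-1],(384,324*384//400),interpolation=cv2.INTER_CUBIC)
b=cv2.resize(b,(400,324)); cv2.imwrite("pics/end.png",np.hstack([cv2.resize(a,(384,324)),b]))
E
python3 w.py 126
```

```text
clock: 7.78
eef_pos: [532.5, -166.2, 225.3]
tcp_rot: [3.141, -0.002, 0.126]
contact_force: [-0.2, -0.1, -0.8]
opening: 1.0
grasp_force: 0.0
[ 531.86063183 -165.95701561  224.21597074] [-0.57560684 -0.82361852 -0.75714428]
block z 125.80167644033975
((533.8606567382812, -167.00018310546875), (50.1695556640625, 25.622180938720703), 7.672956943511963)
pca -171.94440073791648
rib [256.5 116.4] 27 [ 596.4 -158.3   66. ]
rib [255.4 231.4] 32 [ 471.9 -172.7   66. ]
```

View pics/end.png

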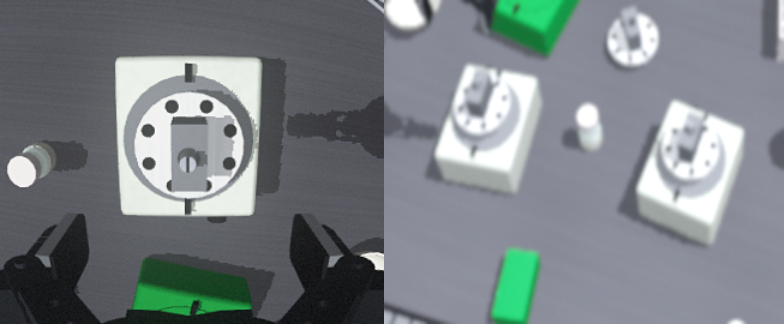

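The picture shows the block at (189,155) in line with both ribs at (190,72) and (189,206). Its top is at z = 125.8, the home height, like its neighbour's, and the gripper is clear.

```bash
python3 -c "
from rig import r
print(r.sign_off())"
```

```text
the job is handed in; nothing more can be done
None
```

I turned the proud rotor about 74° into line with its key and lowered it fully home (block top at z ≈ 126 mm, level with its neighbour), then released it and handed the job in at about 8 s; the other rotor was not touched.

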